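# Close and latch a split casting mould

### The arm

A 7-joint arm with a two-finger parallel gripper is mounted at the origin on a cart in front of the work surface, level with it; the furniture and walls round the work are solid. World frame = base frame: x ahead of the robot, y to its left, z up, the work surface at z = 0. Lengths are in m, angles in rad, forces in N, time in s.
With the tool pointing down it reaches from about 0.4 to 0.85 m from the base axis. Payload 10.4 kg.
Tool frame: the origin (TCP) lies between the finger pads; the fingertips stand 22 mm ahead of it and the grasp point (between the pads) lies 3 mm ahead of it (r.nose_length is the distance from the TCP to the fingertips, in m); z points along the fingers, y is the line along which they close (so a half turn about z gives the same grasp; the last joint's range is limited). The gripper opens to 87 mm and grips with 3 to 60 N. Pads are 19 mm wide; open, the fingers measure 117 mm over their backs; the gripper's body (75 mm by 190 mm) begins 51 mm behind the grasp point.
Start: joints at [1.289, 0.332, -0.065, 1.46, 0.022, 1.35, -0.088], TCP at [0.16, -0.604, 0.245] pointing down, gripper open.
Joint ranges: [-2.6, 2.6], [-0.5, 2.12], [-1.47, 1.34], [0.16, 2.42], [-1.27, 4.41], [0.06, 2.06], [-2.6, 2.6]. Speed limits (rad/s): [2.22, 2.22, 2.79, 2.79, 3.14, 3.14, 3.14].

### API

Orientations are given as a unit quaternion [x, y, z, w].
In Python, from bench import readout, cams, r gives the robot as it stands. The module is installed in compiled form; this text tells all that it offers.
- The arm moves only by the tool step_arm, never from a script. Its argument "deltas" is a list that holds one entry, the list of rows, each a list of 7 numbers: the turn, a rotation vector about the tool's x, y, z in rad, then the shift along the tool's x, y, z in m, then the opening in per cent of the stroke, from 0 (shut) to 100 (fully open). A call has 1 to 20 rows; each row is the pose to reach, as a shift and turn from the pose commanded when the call began, along the tool's axes at that moment; what a row does not reach only later rows make up. A row lasts 1/8 s, in which the tool goes at most 62.5 mm and 10.7 degrees, less where a joint would pass 70% of its speed; a pose out of reach is approached as far as the arm can. A call with a gripper value outside its range is refused whole. The fingers move at their own pace and stop on an object; "squeeze" is the grip in N (left out, the last holds). Time passes only in rows, so rows that repeat a pose let the fingers close. It gives the time, the measured TCP pose, the force, the opening and the grip force at its end, in the units of the state.
- readout.read_state(): the state, without advancing time (a new reading comes with each control period).
- cams.camera(name): name is "side" or "top"; returns a dict with "img" (384x512x3 uint8, red, green, blue), "fx", "fy", "cx", "cy" (pixels), "k1" (the pictures are not rectified: a ray, as slopes to the right and down, at radius r is drawn at 1 + k1 r^2 times it, then the intrinsics apply), "origin" and "rotation" of the camera in the world. Camera axes: x right, y up, looking along -z (the intrinsics and any distortion apply to the point x, -y, -z); pixel columns grow to the right and rows downward; lengths in m; the calibration is good to about 2 mm. A picture is of the moment at which its call begins. There is no depth.
- r.close_job(): hands the job in; it is judged then, once.
The state is a dict: "time": time; "joint_positions": joint angles; "joint_vel": joint speeds; "joint_torque": joint torques, N m; "ee_pos": TCP position; "eef_rot": TCP orientation; "ft_force": force on the tool from outside, world axes, zero at the start; "torque": the same for the moment, N m; "width": finger opening in m; "grip_force": force on a finger pad.
Only numpy, scipy, OpenCV 4.12 (cv2) and the standard library are available. Lean on these libraries where they do the work, as an engineer would, in place of code of your own. Each camera call takes 0.05 s, during which the arm holds its last target. There are 200 camera calls.

### The job

Close the split casting mould: first push its sliding half home and press it firmly against the fixed half, then lay the loop of the draw latch over the keeper and press it down until its bar springs past the hook's lip, and only then swing the lever over and down until it snaps flat past centre, and press it firmly down once it is flat. Work by feel: a firm press is 12 to 25 N, and no part of the mould may ever be pushed harder than 40 N; leave the petri dishes, the timer and the marker where they are.

Things in the scene. Friction and masses are not known exactly. Their poses are not given: they have to be found in the camera images.
- mould: split casting mould, fixed to the worktop: grey base plate 110 (x) x 250 (y) x 10 mm high with two aluminium halves on it, each 80 mm wide (x), their tops 50 mm above the worktop. Origin: on the worktop, under the base plate. Own +y runs from the fixed half (y -102 to -12 mm) to the sliding half, z up. The base plate reaches from y = -110 to +140 mm. The mould as a whole turns in yaw; all parts named below lie in its middle plane x = 0.
- carriage (a joint): how far (m) the sliding half stands open: 0 = home on a hard stop, halves touching; starts 0.012 to 0.025. It slides along the mould's y on rails with about 4 N friction and stays where it is left.
- knob_top (a point): top middle of the upright black knob on the outer end of the sliding half: a round post 16 mm across, 45 mm high, standing on the half's top (50 to 95 mm above the worktop). Push it from its outer side toward the mould's -y to slide the half home. With the half home the knob stands 55 mm beyond keeper_seat and 130 mm from lever_pivot along the mould's y.
- keeper_seat (a point): on the sliding half: where the middle of the loop's bar lies when hooked and drawn tight, 59 mm above the worktop. The steel keeper is a post 14 wide (x), 8 mm thick (y), 18 mm high, its +y face 2.5 mm on the -y side of this point; a rounded lip on its top juts toward +y to 6.3 mm past this point, underside 4.5 and top 9.5 mm above it. The bar must go down past the lip's +y edge and end below it.
- lever (a joint): angle (rad) of the latch lever: 0 = closed, lying flat toward the mould's -y on a rubber stop (slightly springy); pi/2 = upright; 1.75 = fully open, leaning a little toward +y (hard end stop). Starts 1.68 to 1.75. It stays where it is put (friction about 0.05 N m). With the loop hooked, closing it stretches the loop's springs: about 4 to 6 N at the lever's end, largest around half way, until it passes centre at about 0.19 rad and then pulls itself down.
- lever_pivot (a point): axis of the lever (along the mould's x), 64 mm above the worktop, on top of the fixed half.
- lever_end (a point): free end of the lever: 60 mm from the pivot, on the side that faces the keeper when open and up when closed; the lever is a steel plate 26 mm wide and 4 mm thick. When closed this point is 70 mm above the worktop.
- loop (a joint): angle (rad) of the latch's loop about its pivot on the lever; its angle above level, toward the mould's +y, is this value minus the lever's. It starts steep, 1.05 to 1.2 above level, and stays there; tipped below about 0.8 it sinks by its weight until its bar rests on the rounded lip of the keeper (half home): 1 to 3 mm short, so it must be pressed down to spring past the lip (about 5 to 15 N on the tab).
- loop_bar (a point): middle of the round crossbar (5 mm thick, 31 mm long along x) of the latch's loop. The loop is a steel frame 31 mm wide; its pivot lies 12 mm from the lever's axis along the lever (0.12 rad behind the lever's angle), the bar 83 mm from that pivot. The window in front of the bar is 21 wide x 28 mm long. The loop can stretch up to 8 mm on stiff springs (6 N/mm).
- loop_tab (a point): top of the flat finger tab beyond the bar: 24 wide (x) x 22 mm long x 3 mm thick; turned up 0.2 rad out of the loop's plane so that it lies about level when the loop is hooked; this point is 14 mm from the bar's middle, away from the pivot, and 4 mm above the loop's plane. With the bar at keeper_seat it is about 61 mm above the worktop; pressed some 6 mm lower, the tab meets the hard top of the sliding half.
- petri_stack: bystander: two stacked petri dishes, 82 mm across, 22 mm high, beside the mould; origin at the underside's middle
- timer: bystander: small white bench timer 47x68 mm, 66 mm high, beside the mould; origin at the underside's middle
- marker_0: bystander: marker pen 134 mm long, 12 mm thick, lying in front of the mould; origin at the underside's middle

How it is judged:
On the way, in this order (a step that is already met when the one before it is completed fails the run):
1. the sliding half is home (open by less than 2 mm) and is pressed there with more than 10 N, the loop still raised (value of joint carriage below 0.002 m and contact force between the fingers and mould above 10 N and z of loop_bar in the frame of keeper_seat above 0.025 m).
2. the loop's bar is hooked behind the keeper, below its lip, with the lever still up (z of loop_bar in the frame of keeper_seat below 0.005 m and y of loop_bar in the frame of keeper_seat above -0.002 m and value of joint lever above 0.8 rad), for 0.1 s.
3. the lever lies flat (under 0.04 rad) and is pressed down with more than 10 N (value of joint lever below 0.04 rad and contact force between the fingers and mould above 10 N).
At the end, for the whole second after the job is handed in: The lever is flat (under 0.06 rad), the sliding half is home (open by less than 2 mm), and the loop's bar is pulled up against the keeper under its lip (within -2 to +4 mm along the mould's y, -8 to +5 mm in height of keeper_seat) (value of joint lever below 0.06 rad and value of joint carriage below 0.002 m and z of loop_bar in the frame of keeper_seat between -0.008 and 0.005 m and y of loop_bar in the frame of keeper_seat between -0.002 and 0.004 m); the robot touches nothing.
It fails at once if the fingers press on any part of the mould with more than 40 N (contact force between the fingers and mould above 40 N).
It fails at once if the petri dishes are shifted by more than 30 mm (distance of petri_stack from where it was at the start of the episode above 0.03 m).
It fails at once if the timer is shifted by more than 30 mm (distance of timer from where it was at the start of the episode above 0.03 m).
It fails at once if the marker is shifted by more than 30 mm (distance of marker_0 from where it was at the start of the episode above 0.03 m).
It also fails if it takes over 61 s, if anything falls off the work surface, if the arm or the gripper's body presses on something with over 40 N, if the wrist force passes 120 N, or if a joint passes its speed limit or range.

## Working session

There is one attempt and no reset: what is moved stays moved. The work goes in short steps, Python scripts to look and compute and a tool call to move; the robot and the scene stay as the last step left them, time stands still between calls to the robot, and variables do not carry over. Pictures are saved under pics/ and viewed, at most 10 in all, crops included, and the job is handed in when it is done.

Besides the shell and the picture viewer there is one more tool, called after "Emit:" as name(argument=value, ...) on one line, values as JSON. step_arm: Moves the arm, as the interface text tells. Its arguments: {"type":"object","properties":{"deltas":{"type":"array"},"squeeze":{"type":"number"}},"required":["deltas"]}

```bash
mkdir -p pics; python3 - <<'E'
from bench import readout,cams,r
import cv2
for n in("side","top"):
    c=cams.camera(n); cv2.imwrite(f"pics/{n}0.png",c["img"][:,:,::-1]); print({k:v for k,v in c.items() if k!="img"})
print(readout.read_state(), r.nose_length)
a=cv2.imread("pics/side0.png");b=cv2.imread("pics/top0.png")
E
```

```text
{'fx': 494.65905837282776, 'fy': 494.65905837282776, 'cx': 259.9170757566758, 'cy': 186.7980723229528, 'k1': -0.13843403365983548, 'origin': array([ 0.10289236, -0.06942087,  0.72457472]), 'rotation': array([ 0.30997879, -0.16233483, -0.43488625,  0.82971953])}
{'fx': 366.0544009514054, 'fy': 366.0544009514054, 'cx': 254.45060381241655, 'cy': 191.82479860199862, 'k1': 0.03701950875654829, 'origin': array([0.39914793, 0.26129935, 0.94292027]), 'rotation': array([ 0.05286431, -0.07451423, -0.70076964,  0.70751319])}
{'time': 0.1, 'joint_positions': array([ 1.28938433,  0.33278223, -0.06470069,  1.46084117,  0.02159991,
        1.34989573, -0.08848988]), 'joint_vel': array([-0.00041276, -0.00067609,  0.00057657, -0.00382327, -0.00179964,
       -0.00092764,  0.00078005]), 'joint_torque': array([ 1.15403986e-03, -6.24549365e+01,  2.44387327e-02, -3.90718138e+01,
       -6.14791433e-02,  3.65928013e-02,  7.76793763e-05]), 'ee_pos': array([ 0.15987685, -0.6038842 ,  0.24385771]), 'eef_rot': array([ 9.91636622e-01,  1.29059795e-01, -1.06723005e-04, -6.06221786e-04]), 'ft_force': array([ 0.62876003, -0.54809083, -0.90417201]), 'torque': array([ 0.00692753,  0.0011404 , -0.02503353]), 'grip_force': 0.0, 'width': 0.08685821565392896} 0.022
```

View pics/side0.png

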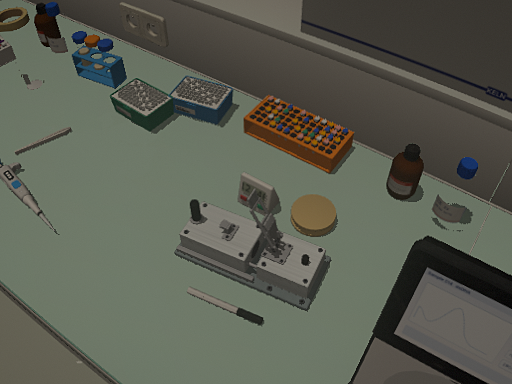

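View pics/top0.png

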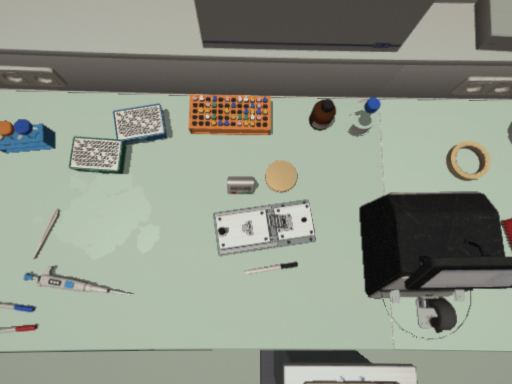

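The side view shows the mould at about (255,250), with its knob at (196,210) and the raised lever and loop near (267,225). In the top view the mould spans (214–315, 202–253), with the knob at (222,230) on the left (+y). I'll enlarge both.

```bash
cat > h.py <<'E'
import numpy as np,cv2
from scipy.spatial.transform import Rotation as R
from bench import cams,readout
def ray(c,u,v):
    d=np.array([(u-c["cx"])/c["fx"],(v-c["cy"])/c["fy"]]);p=d.copy()
    for _ in range(30): p=d/(1+c["k1"]*(p@p))
    w=R.from_quat(c["rotation"]).apply([p[0],-p[1],-1]); return c["origin"],w/np.linalg.norm(w)
def plane(c,uv,z):
    o,d=ray(c,*uv); return o+d*(z-o[2])/d[2]
def tri(c1,a,c2,b):
    o1,d1=ray(c1,*a);o2,d2=ray(c2,*b)
    s=np.linalg.lstsq(np.c_[d1,-d2],o2-o1,rcond=None)[0]
    p,q=o1+s[0]*d1,o2+s[1]*d2; return (p+q)/2,np.linalg.norm(p-q)
def proj(c,P):
    q=R.from_quat(c["rotation"]).inv().apply(np.asarray(P)-c["origin"]); p=np.array([q[0],-q[1]])/-q[2]
    p*=1+c["k1"]*(p@p); return c["fx"]*p[0]+c["cx"],c["fy"]*p[1]+c["cy"]
E
python3 - <<'E'
import cv2
a=cv2.imread("pics/side0.png")[165:310,165:345];b=cv2.imread("pics/top0.png")[165:285,200:330]
cv2.imwrite("pics/s1.png",cv2.resize(a,(720,580),interpolation=cv2.INTER_CUBIC))
cv2.imwrite("pics/t1.png",cv2.resize(b,(650,600),interpolation=cv2.INTER_CUBIC))
E
```

```text
(no output)
```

View pics/s1.png

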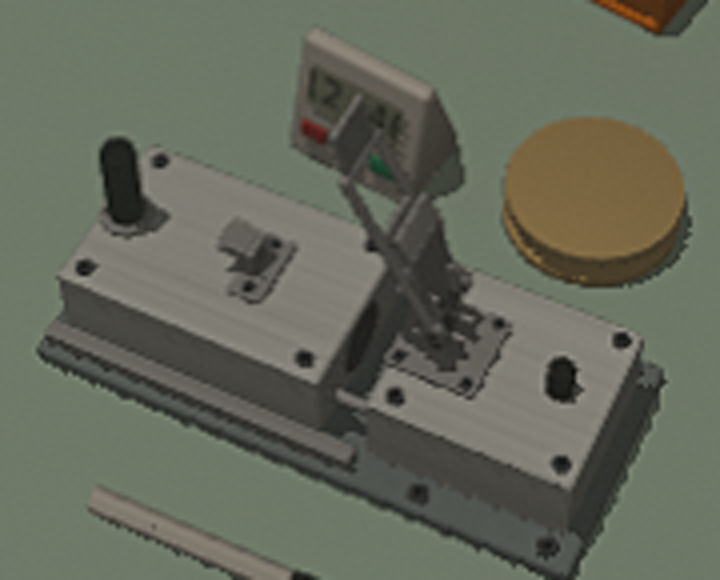

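View pics/t1.png

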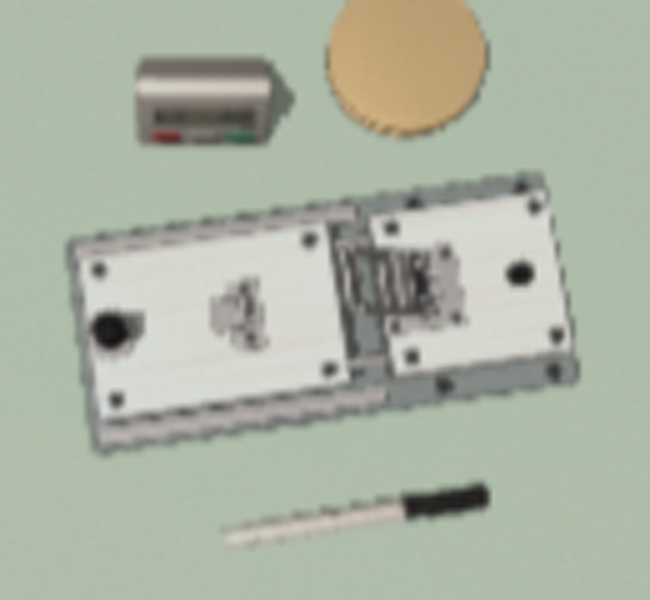

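The zoomed crops show the knob top at side px (194.5,200) and top px (222,231). The base plate corners in the top view are (214.4,213), (219.4,255.4), (315.6,241) and (309,200.6). The loop stands steep, with its tab at about side px (253,193).

```bash
python3 - <<'E'
from h import *
s=cams.camera("side");t=cams.camera("top")
T=lambda x,y:(200+x/5-.4,165+y/5-.4)
S=lambda x,y:(165+x/4-.375,165+y/4-.375)
C=np.array([plane(t,T(*p),.01) for p in[(72,240),(97,452),(578,380),(545,178)]])
print(C.round(4)); print("sides",[np.linalg.norm(C[i]-C[(i+1)%4]).round(4) for i in range(4)])
d=(C[0]-C[3])+(C[1]-C[2]); yaw=np.arctan2(-d[0],d[1]); print("yaw",yaw)
ey=np.array([-np.sin(yaw),np.cos(yaw),0]);ex=np.array([np.cos(yaw),np.sin(yaw),0])
O=C.mean(0)-ey*.015;O[2]=0; print("O",O)
loc=lambda P:np.round([(P-O)@ex,(P-O)@ey,P[2]],4)
# triangulated
for n,a,b in[("knobtop",(118,142),(110,330)),("screwFL",(86,267),(98,270)),("screwFL?",(86,267),(117,400)),("screwBL",(160,160),(98,270)),("screw front right slide",(305,358),(330,370)),("button",(563,362),(520,272)),("fix BR",(561,464),(556,336)),("fix TR",(621,340),(535,207)),("fix front L",(395,396),(412,357))]:
    p,e=tri(s,S(*a),t,T(*b)); print(n,p.round(4),loc(p),round(e,4))
for n,b in[("petri",(407,60)),("timer",(205,100))]: print(n,loc(plane(t,T(*b),.03)))
# dark mask knob
for n,c in(("s",s),("t",t)):
    g=c["img"].max(2); m=(g<45).astype(np.uint8); k,l,st,ce=cv2.connectedComponentsWithStats(m)
    print(n,[(st[i].tolist(),ce[i].round(1).tolist()) for i in range(1,k) if 180<ce[i][0]<330 and 170<ce[i][1]<300])
E
```

```text
[[0.5142 0.3362 0.01  ]
 [0.4077 0.3208 0.01  ]
 [0.4455 0.078  0.01  ]
 [0.5492 0.0927 0.01  ]]
sides [np.float64(0.1076), np.float64(0.2457), np.float64(0.1047), np.float64(0.246)]
yaw 0.1484077739697156
O [0.48137687 0.19209704 0.        ]
knobtop [0.4619 0.3102 0.1025] [-0.0018  0.1196  0.1025] 0.0007
screwFL [ 0.4853  0.3378 -0.0228] [ 0.0254  0.1436 -0.0228] 0.0432
screwFL? [0.432  0.3093 0.0504] [-0.0315  0.1232  0.0504] 0.0001
screwBL [0.4947 0.3199 0.0506] [0.0321 0.1244 0.0506] 0.0002
screw front right slide [0.4472 0.2066 0.0516] [-0.0316  0.0194  0.0516] 0.0002
button [0.4944 0.1156 0.0681] [ 0.0016 -0.0776  0.0681] 0.0016
fix BR [0.4648 0.0961 0.0503] [-0.0306 -0.0925  0.0503] 0.0002
fix TR [0.5278 0.1056 0.0513] [ 0.0331 -0.0924  0.0513] 0.0006
fix front L [0.4538 0.1668 0.0506] [-0.0311 -0.021   0.0506] 0.0002
petri [ 0.1197 -0.0442  0.03  ]
timer [0.1129 0.061  0.03  ]
s [([246, 190, 1, 1, 1], [246.0, 190.0]), ([260, 192, 1, 2, 2], [260.0, 192.5]), ([259, 195, 2, 2, 2], [259.5, 195.5]), ([263, 194, 2, 4, 4], [263.2, 195.5]), ([190, 200, 11, 21, 169], [195.0, 210.2]), 
[... 1379 characters left out ...]
275, 1, 1, 1], [224.0, 275.0]), ([233, 279, 1, 1, 1], [233.0, 279.0]), ([253, 279, 1, 1, 1], [253.0, 279.0]), ([304, 279, 3, 3, 8], [304.9, 280.1]), ([252, 281, 1, 1, 1], [252.0, 281.0]), ([320, 281, 1, 1, 1], [320.0, 281.0]), ([240, 282, 1, 1, 1], [240.0, 282.0]), ([253, 287, 1, 1, 1], [253.0, 287.0]), ([268, 287, 4, 4, 9], [269.6, 287.9]), ([262, 291, 1, 1, 1], [262.0, 291.0]), ([264, 292, 1, 1, 1], [264.0, 292.0]), ([268, 294, 1, 1, 1], [268.0, 294.0]), ([273, 296, 1, 1, 1], [273.0, 296.0]), ([276, 298, 2, 1, 2], [276.5, 298.0]), ([279, 298, 1, 1, 1], [279.0, 298.0])]
t [([303, 219, 3, 2, 5], [303.8, 219.4]), ([219, 229, 6, 5, 23], [221.8, 230.9]), ([282, 263, 15, 4, 37], [289.5, 264.9])]
```

```bash
python3 - <<'E'
import cv2,numpy as np
a=cv2.imread("pics/side0.png")[150:384,350:512];b=cv2.imread("pics/top0.png")[150:384,250:512]
im=np.hstack([a,b]); im=cv2.convertScaleAbs(im,alpha=1.6,beta=20)
cv2.imwrite("pics/c1.png",cv2.resize(im,None,fx=1.88,fy=1.88))
E
```

```text
(no output)
```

View pics/c1.png

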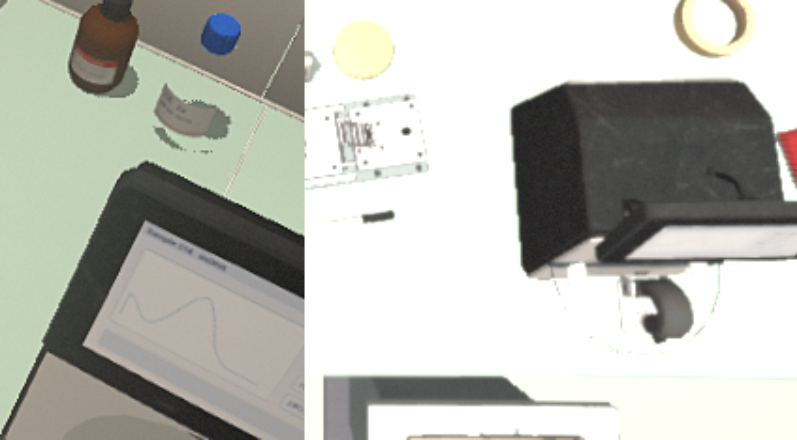

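The instrument right of the mould is tall, with a monitor whose top-left corner is at side px (427,238) and top px (422,259). I need its height before swinging past it.

```bash
python3 - <<'E'
from h import *
s=cams.camera("side");t=cams.camera("top")
S=lambda x,y:(350+x/1.88,150+y/1.88)
T=lambda x,y:(250+(x-304.6)/1.88,150+y/1.88)
print("mon",tri(s,S(145,165),t,T(632,203)))
b=plane(t,T(512,108),0);print("bl bottom",b)
for z in(.1,.2,.25,.3,.35,.4):print(z,plane(t,T(570,85),z),plane(t,T(745,82),z), plane(t,T(795,205),z))
print("bottom front left",plane(t,T(528,276),0),plane(t,T(640,350),0))
st=readout.read_state();print(st["time"])
yaw=.153;O=np.array([.4815,.1926,0]);ey=np.array([-np.sin(yaw),np.cos(yaw),0]);ex=np.array([np.cos(yaw),np.sin(yaw),0])
k=plane(t,(221.8,230.9),.095); print("knob",k,(k-O)@ex,(k-O)@ey)
# tab
for a in[(350,120),(345,130)]:
  o,d=ray(s,165+a[0]/4-.4,165+a[1]/4-.4); u=-((o-O)@ex)/(d@ex);p=o+u*d; print("tab on x=0 plane",(p-O)@ey,p[2])
E
```

```text
mon (array([ 0.40747097, -0.04205819,  0.34112945]), np.float64(0.01711403159116526))
bl bottom [ 0.53322921 -0.04437845  0.        ]
0.1 [ 0.54895219 -0.08610844  0.1       ] [ 0.55550033 -0.30519149  0.1       ] [ 0.40494917 -0.34843948  0.1       ]
0.2 [ 0.53118014 -0.04489365  0.2       ] [ 0.53695144 -0.23798575  0.2       ] [ 0.40426094 -0.276103    0.2       ]
0.25 [ 0.52229411 -0.02428626  0.25      ] [ 0.52767699 -0.20438287  0.25      ] [ 0.40391683 -0.23993476  0.25      ]
0.3 [ 0.51340808 -0.00367887  0.3       ] [ 0.51840254 -0.17078     0.3       ] [ 0.40357271 -0.20376652  0.3       ]
0.35 [0.50452205 0.01692853 0.35      ] [ 0.50912809 -0.13717713  0.35      ] [ 0.40322859 -0.16759829  0.35      ]
0.4 [0.49563602 0.03753592 0.4       ] [ 0.49985364 -0.10357426  0.4       ] [ 0.40288448 -0.13143005  0.4       ]
bottom front left [ 3.08350976e-01 -5.46995091e-02 -1.11022302e-16] [ 0.21755729 -0.19541612  0.        ]
0.3
knob [0.46156423 0.31034906 0.095     ] -0.0017574840408064868 0.11941183621502387
tab on x=0 plane 0.012841774578948667 0.17035240408265684
tab on x=0 plane 0.014996463068787933 0.16350115013612088
```

Box is about 0.2 m tall and the monitor about 0.34 m, so I'll rise to z≈0.5, swing over, and close the fingers.

Emit:
step_arm(deltas=[[[0,0,0,0,0,-0.06,0],[0,0,0,0,0,-0.12,0],[0,0,0,0,0,-0.18,0],[0,0,0,0,0,-0.24,0],[0,0,0,0,0,-0.255,0],[0,0,-0.1,0.053,-0.032,-0.255,0],[0,0,-0.2,0.106,-0.065,-0.255,0],[0,0,-0.25,0.16,-0.097,-0.255,0],[0,0,-0.35,0.213,-0.13,-0.255,0],[0,0,-0.42,0.267,-0.162,-0.255,0],[0,0,-0.5,0.32,-0.194,-0.255,0],[0,0,-0.58,0.374,-0.226,-0.255,0],[0,0,-0.66,0.427,-0.259,-0.255,0],[0,0,-0.75,0.48,-0.291,-0.255,0]]], squeeze=20)

```text
time: 2.05
ee_pos: [0.5505, -0.1985, 0.4998]
eef_rot: [0.875, 0.484, 0.0, 0.0]
ft_force: [0.6, -0.7, 0.4]
width: 0.0008
grip_force: 0.0
```

```bash
cat >> h.py <<'E'
yaw=.153;O=np.array([.4815,.1926,0]);ey=np.array([-np.sin(yaw),np.cos(yaw),0]);ex=np.array([np.cos(yaw),np.sin(yaw),0]);M=np.c_[ex,ey,[0,0,1]]
Rt=R.from_matrix(np.c_[-ey*-1*-1*-1,ex,[0,0,-1]])  # placeholder, set below
Rt=R.from_matrix(np.c_[np.cross(ex,[0,0,-1]),ex,[0,0,-1]])
def where():
    s=readout.read_state();p=M.T@(s["ee_pos"]-O); print("t",s["time"],"mould TCP",p.round(4),"tip z",round(p[2]-.022,4),"F mould",(M.T@s["ft_force"]).round(2),"w",round(s["width"],4)); return s
def goto(y,tipz,x=0,tilt=0):  # tool y along mould x; tilt about mould x
    s=where();q=R.from_quat(s["eef_rot"]);P=O+M@np.array([x,y,tipz+.022])
    d=q.inv().apply(P-s["ee_pos"]);w=(q.inv()*(R.from_rotvec(tilt*ex)*Rt)).as_rotvec();print("delta rot",w.round(4),"shift",d.round(4))
E
python3 -c "
from h import *
goto(.165,.45);goto(.165,.08);print(readout.read_state()['ee_pos'],readout.read_state()['joint_positions'].round(2))"
```

```text
t 2.05 mould TCP [ 0.0086 -0.3971  0.4998] tip z 0.4778 F mould [ 0.52 -0.8   0.38] w 0.0008
delta rot [ 6.000e-04  4.000e-04 -7.127e-01] shift [ 0.4197 -0.3741  0.0275]
t 2.05 mould TCP [ 0.0086 -0.3971  0.4998] tip z 0.4778 F mould [ 0.52 -0.8   0.38] w 0.0008
delta rot [ 6.000e-04  4.000e-04 -7.127e-01] shift [ 0.4197 -0.3743  0.3975]
[ 0.55049121 -0.19854856  0.49979529] [ 0.6   0.29 -0.48  1.01  0.14  1.87 -0.38]
```

Emit:
step_arm(deltas=[[[0,0,-0.08,0.047,-0.042,0,0],[0,0,-0.16,0.093,-0.083,0,0],[0,0,-0.24,0.14,-0.125,0,0],[0,0,-0.32,0.187,-0.166,0,0],[0,0,-0.4,0.233,-0.208,0,0],[0,0,-0.48,0.28,-0.249,0,0],[0,0,-0.56,0.327,-0.291,0,0],[0,0,-0.64,0.373,-0.333,0,0],[0,0,-0.713,0.42,-0.374,0,0],[0,0,-0.713,0.42,-0.374,0.06,0],[0,0,-0.713,0.42,-0.374,0.12,0],[0,0,-0.713,0.42,-0.374,0.18,0],[0,0,-0.713,0.42,-0.374,0.24,0],[0,0,-0.713,0.42,-0.374,0.3,0],[0,0,-0.713,0.42,-0.374,0.36,0],[0,0,-0.713,0.42,-0.374,0.41,0],[0,0,-0.713,0.42,-0.374,0.4175,0]]])

```text
time: 4.18
ee_pos: [0.4554, 0.3531, 0.0792]
eef_rot: [0.652, 0.758, -0.003, -0.001]
ft_force: [-0.9, 0.3, 0.8]
width: 0.0004
grip_force: 0.0
```

```bash
python3 -c "
from h import *
goto(.105,.06)
s=cams.camera('side');cv2.imwrite('pics/s2.png',cv2.resize(s['img'][120:320,140:360,::-1],(660,600),interpolation=cv2.INTER_CUBIC))"
```

```text
t 4.175 mould TCP [-0.0014  0.1627  0.0792] tip z 0.0572 F mould [-0.84  0.46  0.8 ] w 0.0004
delta rot [-0.005   0.0024 -0.0019] shift [-0.0577  0.0014 -0.0027]
```

View pics/s2.png

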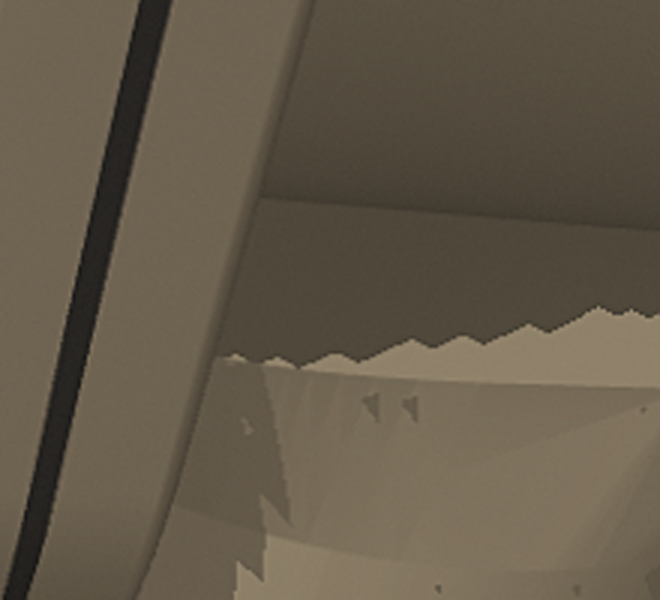

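The arm hides the side view, so I'll work by feel.

Emit:
step_arm(deltas=[[[0,0,0,-0.012,0.001,-0.002,0],[0,0,0,-0.022,0.001,-0.002,0],[0,0,0,-0.025,0.001,-0.002,0],[0,0,0,-0.028,0.001,-0.002,0],[0,0,0,-0.031,0.001,-0.002,0],[0,0,0,-0.034,0.001,-0.002,0],[0,0,0,-0.037,0.001,-0.002,0],[0,0,0,-0.04,0.001,-0.002,0]]])

```text
time: 5.22
ee_pos: [0.4639, 0.3152, 0.084]
eef_rot: [0.652, 0.758, 0.0, 0.0]
ft_force: [0.5, 4.4, 2.4]
width: 0.0005
grip_force: 2.1
```

```bash
python3 -c "
from h import *
where()
t=cams.camera('top');cv2.imwrite('pics/t2.png',cv2.resize(t['img'][160:290,190:330,::-1],(640,594),interpolation=cv2.INTER_CUBIC))"
```

```text
t 5.225 mould TCP [0.0013 0.1238 0.084 ] tip z 0.062 F mould [1.19 4.23 2.44] w 0.0005
```

View pics/t2.png

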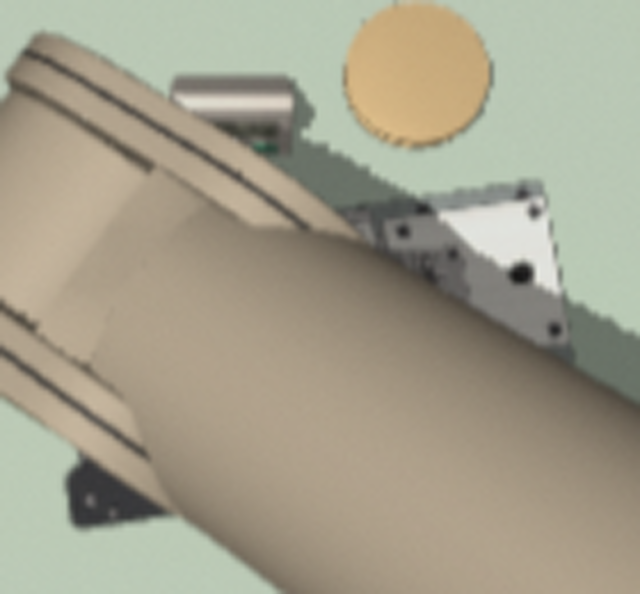

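The arm covers the mould in the top view too. The force of 4.2 N matches the sliding friction, so I continue in small steps.

Emit:
step_arm(deltas=[[[0,0,0,-0.0015,0,0,0],[0,0,0,-0.003,0,0,0],[0,0,0,-0.0045,0,0,0],[0,0,0,-0.006,0,0,0]]])

```text
time: 5.78
ee_pos: [0.4647, 0.3096, 0.084]
eef_rot: [0.652, 0.758, 0.0, -0.0]
ft_force: [1.1, 8.9, -0.6]
width: 0.0
grip_force: 4.1
```

Emit:
step_arm(deltas=[[[0,0,0,-0.0005,0,0,0],[0,0,0,-0.001,0,0,0]]])

```text
time: 6.02
ee_pos: [0.4647, 0.3095, 0.0841]
eef_rot: [0.651, 0.759, 0.001, -0.001]
ft_force: [1.2, 10.4, -1.6]
width: 0.0003
grip_force: 4.9
```

Emit:
step_arm(deltas=[[[0,0,0,-0.001,0,0,0],[0,0,0,-0.002,0,0,0],[0,0,0,-0.002,0,0,0]]])

```text
time: 6.4
ee_pos: [0.4647, 0.3094, 0.0842]
eef_rot: [0.651, 0.759, 0.002, -0.001]
ft_force: [1.9, 16.1, -7.2]
width: 0.0003
grip_force: 7.7
```

Home, and pressed with 16 N. Next I back off, rise over the loop, and come down on its −y side above the lever.

Emit:
step_arm(deltas=[[[0,0,0,0.02,0,0,0],[0,0,0,0.025,0,0,0],[0,0,0,0.025,0,-0.06,0],[0,0,0,0.025,0,-0.12,0],[0,0,0,0.025,0,-0.15,0],[0,0,0,-0.03,0,-0.15,0],[0,0,0,-0.09,0,-0.15,0],[0,0,0,-0.15,0,-0.15,0],[0,0,0,-0.165,0,-0.15,0],[0,0,0,-0.165,0,-0.1,0],[0,0,0,-0.165,0,-0.085,0],[0,0,0,-0.165,0,-0.085,0]]])

```text
time: 7.9
ee_pos: [0.4893, 0.1436, 0.1687]
eef_rot: [0.651, 0.759, -0.001, -0.001]
ft_force: [0.2, -0.1, 0.1]
width: 0.0005
grip_force: 0.0
```

```bash
python3 -c "
from h import *
goto(-.05,.13)
t=cams.camera('top');s=cams.camera('side');im=np.hstack([cv2.resize(c['img'][a:a+160,b:b+160,::-1],(400,400),interpolation=cv2.INTER_CUBIC) for c,a,b in((s,160,170),(t,150,190))]);cv2.imwrite('pics/c2.png',im)"
```

```text
t 7.9 mould TCP [ 0.0003 -0.0496  0.1687] tip z 0.1467 F mould [ 0.22 -0.1   0.14] w 0.0005
delta rot [-0.0021 -0.0002 -0.0007] shift [-0.0004 -0.0002  0.0167]
```

View pics/c2.png

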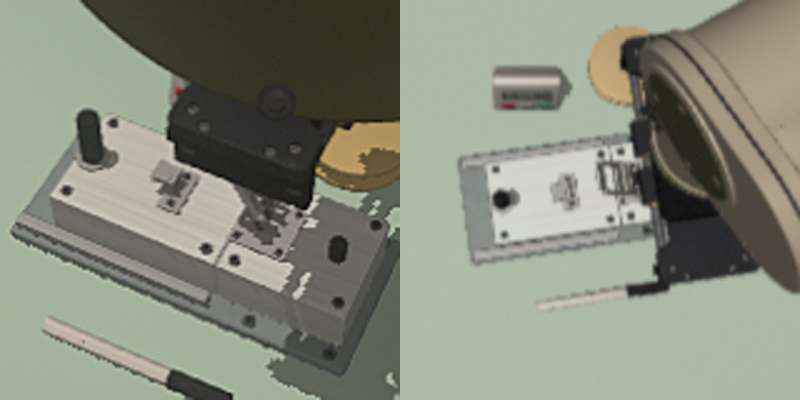

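The half is home: the gap is closed. The knob top is at side (88,113) and top (503,199) in the crops, the half's screws at (66,190) and (112,122) against top (495,233) and (496,170), and the lip at side (167,163) and top (560,185).

```bash
python3 -c "
from h import *
t=cams.camera('top');s=cams.camera('side')
S=lambda x,y:(170+x/2.5-.3,160+y/2.5-.3)
T=lambda x,y:(190+(x-400)/2.5-.3,150+y/2.5-.3)
for n,a,b in[('knob',(88,114),(503,199)),('sF',(66,190),(495,233)),('sB',(112,122),(496,170)),('sFR',(206,248),(596.5,220)),('fixFL',(234,260),(613,219)),('lipmid',(170,168),(559,190)),('latch front L screw',(232,241),(603,204))]:
  p,e=tri(s,S(*a),t,T(*b));print(n,(M.T@(p-O)).round(4),round(e,4))
print('knob@.095',(M.T@(plane(t,T(503,199),.095)-O)).round(4))
g=s['img'].max(2);k,l,st,ce=cv2.connectedComponentsWithStats((g<45).astype(np.uint8))
for i in range(1,k):
  if 3<st[i][4]<400 and 170<ce[i][0]<330 and 160<ce[i][1]<310: print(ce[i].round(1),st[i][4],(M.T@(plane(s,ce[i],.052)-O)).round(4))
"
```

```text
knob [-0.0017  0.0982  0.1009] 0.0003
sF [-0.0268  0.1098  0.0399] 0.0045
sB [0.031  0.1023 0.0534] 0.0007
sFR [-0.0269  0.007   0.0372] 0.0104
fixFL [-0.0271 -0.0113  0.0348] 0.0145
lipmid [0.0028 0.0436 0.0685] 0.0029
latch front L screw [-0.0114 -0.0033  0.0305] 0.0125
knob@.095 [-0.0011  0.0982  0.095 ]
[281.1 204.2] 92 [0.0911 0.0032 0.052 ]
[279.1 203.3] 9 [0.0912 0.0071 0.052 ]
[300.2 209.6] 50 [ 0.0945 -0.0316  0.052 ]
[327. 207.] 11 [ 0.1202 -0.0715  0.052 ]
[315. 208.] 5 [ 0.1089 -0.0534  0.052 ]
[209.  213.5] 8 [0.0179 0.1064 0.052 ]
[291.5 212.5] 6 [ 0.082  -0.0205  0.052 ]
[278.3 218.5] 11 [ 0.0603 -0.0054  0.052 ]
[287.2 216.9] 12 [ 0.07   -0.0177  0.052 ]
[320.1 249.7] 9 [ 0.0319 -0.0933  0.052 ]
[304.9 259.5] 59 [ 0.0038 -0.0781  0.052 ]
[304.9 280.1] 8 [-0.0313 -0.0928  0.052 ]
[301.2 300.8] 6 [-0.067  -0.1017  0.052 ]
```

Emit:
step_arm(deltas=[[[0,0,0,0,0,0.015,0],[0,0,0,0.02,0,0.015,0],[0,0,0,0.026,0,0.015,0],[0,0,0,0.032,0,0.015,0],[0,0,0,0.038,0,0.015,0],[0,0,0,0.044,0,0.015,0],[0,0,0,0.05,0,0.015,0],[0,0,0,0.056,0,0.015,0]]])

```text
time: 9.1
ee_pos: [0.4816, 0.1989, 0.154]
eef_rot: [0.652, 0.758, 0.0, 0.0]
ft_force: [0.1, -0.1, -0.5]
width: 0.0004
grip_force: 0.0
```

Emit:
step_arm(deltas=[[[0,0,0,0.006,0,0,0],[0,0,0,0.012,0,0,0],[0,0,0,0.018,0,0,0],[0,0,0,0.024,0,0,0],[0,0,0,0.024,0,0,0]]])

```text
time: 9.72
ee_pos: [0.4778, 0.2229, 0.1541]
eef_rot: [0.651, 0.759, 0.0, -0.0]
ft_force: [-0.7, 0.4, 0.8]
width: 0.0003
grip_force: 0.0
```

```bash
python3 -c "
from h import *
goto(.03,.13)
t=cams.camera('top');s=cams.camera('side');im=np.hstack([cv2.resize(c['img'][a:a+160,b:b+160,::-1],(400,400),interpolation=cv2.INTER_CUBIC) for c,a,b in((s,160,170),(t,150,190))]);cv2.imwrite('pics/c3.png',im)"
```

```text
t 9.725 mould TCP [0.001  0.0305 0.1541] tip z 0.1321 F mould [-0.63  0.45  0.75] w 0.0003
delta rot [ 0.0001 -0.0001 -0.0011] shift [-0.0005 -0.001   0.0021]
```

View pics/c3.png

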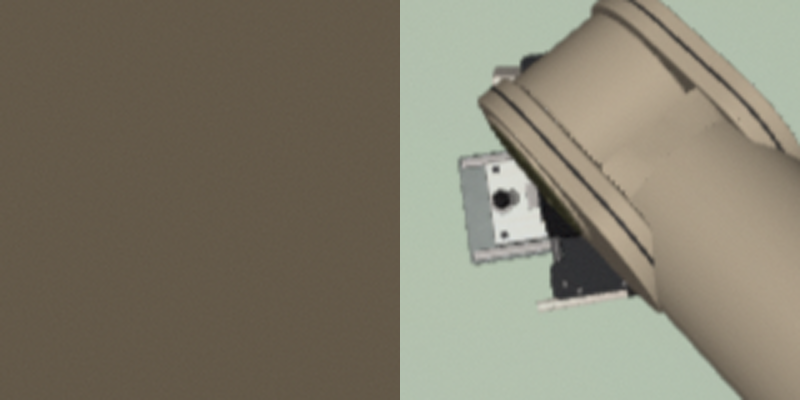

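Emit:
step_arm(deltas=[[[0,0,0,0.01,-0.001,0,0],[0,0,0,0.02,-0.001,0,0],[0,0,0,0.03,-0.001,0,0],[0,0,0,0.0335,-0.001,0,0],[0,0,0,0.0335,-0.001,0.015,0],[0,0,0,0.0335,-0.001,0.03,0],[0,0,0,0.0335,-0.001,0.042,0],[0,0,0,0.0335,-0.001,0.05,0],[0,0,0,0.0335,-0.001,0.05,0]]])

```text
time: 10.95
ee_pos: [0.4717, 0.2551, 0.1034]
eef_rot: [0.652, 0.758, -0.0, -0.0]
ft_force: [0.5, 0.6, 0.9]
width: 0.0006
grip_force: 0.0
```

```bash
python3 -c "
from h import *
where()"
```

```text
t 10.95 mould TCP [-0.0002  0.0633  0.1034] tip z 0.0814 F mould [0.63 0.5  0.91] w 0.0006
```

Emit:
step_arm(deltas=[[[0,0,0,0,0,0.002,0],[0,0,0,0,0,0.004,0],[0,0,0,0,0,0.006,0],[0,0,0,0,0,0.008,0]]])

```text
time: 11.45
ee_pos: [0.472, 0.2553, 0.096]
eef_rot: [0.652, 0.758, 0.0, 0.0]
ft_force: [-0.5, 0.1, 1.2]
width: 0.0003
grip_force: 0.0
```

```bash
python3 -c "
from h import *
where()"
```

```text
t 11.45 mould TCP [0.0002 0.0634 0.096 ] tip z 0.074 F mould [-0.45  0.21  1.22] w 0.0003
```

Emit:
step_arm(deltas=[[[0,0,0,0,0,0.001,0],[0,0,0,0,0,0.002,0],[0,0,0,0,0,0.003,0],[0,0,0,0,0,0.004,0]]])

```text
time: 11.95
ee_pos: [0.472, 0.2553, 0.092]
eef_rot: [0.652, 0.758, -0.0, 0.0]
ft_force: [-0.4, 0.7, 0.1]
width: 0.0004
grip_force: 0.0
```

Emit:
step_arm(deltas=[[[0,0,0,0,0,0.001,0],[0,0,0,0,0,0.002,0],[0,0,0,0,0,0.002,0]]])

```text
time: 12.32
ee_pos: [0.472, 0.2552, 0.09]
eef_rot: [0.652, 0.758, -0.0, 0.0]
ft_force: [-0.0, -0.1, 0.1]
width: 0.0009
grip_force: 0.1
```

Emit:
step_arm(deltas=[[[0,0,0,0,0,0.001,0],[0,0,0,0,0,0.002,0],[0,0,0,0,0,0.002,0]]])

```text
time: 12.7
ee_pos: [0.4719, 0.2553, 0.0879]
eef_rot: [0.652, 0.758, -0.0, -0.0]
ft_force: [0.3, 0.4, 0.2]
width: 0.0005
grip_force: 0.0
```

Emit:
step_arm(deltas=[[[0,0,0,0,0,0.001,0],[0,0,0,0,0,0.002,0],[0,0,0,0,0,0.002,0]]])

```text
time: 13.08
ee_pos: [0.4719, 0.2553, 0.0859]
eef_rot: [0.652, 0.758, -0.0, -0.0]
ft_force: [1.0, 0.6, -0.2]
width: 0.0007
grip_force: 0.0
```

Emit:
step_arm(deltas=[[[0,0,0,0,0,0.001,0],[0,0,0,0,0,0.002,0],[0,0,0,0,0,0.003,0],[0,0,0,0,0,0.004,0]]])

```text
time: 13.58
ee_pos: [0.4719, 0.2553, 0.0819]
eef_rot: [0.652, 0.758, -0.0, 0.0]
ft_force: [0.5, 1.2, 0.6]
width: 0.0003
grip_force: 0.0
```

No contact where the tab should be. I'll rise, move off to the −y side, and look.

Emit:
step_arm(deltas=[[[0,0,0,0,0,-0.05,0],[0,0,0,0,0,-0.1,0],[0,0,0,0,0,-0.15,0],[0,0,0,-0.06,0,-0.15,0],[0,0,0,-0.12,0,-0.15,0],[0,0,0,-0.165,0,-0.15,0],[0,0,0,-0.165,0,-0.15,0]]])

```text
time: 14.45
ee_pos: [0.4974, 0.088, 0.2318]
eef_rot: [0.654, 0.756, -0.001, 0.0]
ft_force: [-0.4, 0.1, 0.1]
width: 0.0001
grip_force: 0.0
```

```bash
python3 -c "
from h import *
where()
t=cams.camera('top');s=cams.camera('side');np.savez('f.npz',s=s['img'],t=t['img']);im=np.hstack([cv2.resize(c['img'][a:a+110,b:b+110,::-1],(400,400),interpolation=cv2.INTER_CUBIC) for c,a,b in((s,170,190),(t,170,205))]);cv2.imwrite('pics/c4.png',im)"
```

```text
t 14.45 mould TCP [-2.000e-04 -1.058e-01  2.318e-01] tip z 0.2098 F mould [-0.43  0.16  0.14] w 0.0001
```

View pics/c4.png

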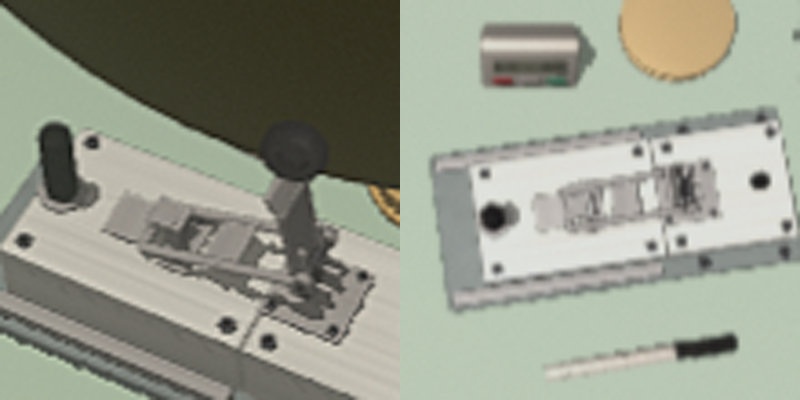

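The loop is down around the keeper, with its tab at side crop (111,213) and top crop (540,213). I'll triangulate the tab and keeper to tell whether it is hooked or resting.

```bash
python3 -c "
from h import *
t=cams.camera('top');s=cams.camera('side');k=400/110
S=lambda x,y:(190+x/k-.36,170+y/k-.36)
T=lambda x,y:(205+(x-400)/k-.36,170+y/k-.36)
for n,a,b in[('knob',(55,126),(493,217)),('sF',(24,241),(497,267)),('sB',(93,142),(485,174)),('sFR',(227,325),(652,246)),('tabBL',(117,195),(533,197)),('tabFL',(104,232),(537,233)),('tabFR',(137,240),(562,229)),('tabBR',(152,204),(558,194))]:
  p,e=tri(s,S(*a),t,T(*b));print(n,(M.T@(p-O)).round(4),round(e,4))
for z in(.058,.07):
  for n,b in[('T tabL mid',(534,215)),('T tab BL',(533,197)),('T tab FL',(537,233))]: print(z,n,(M.T@(plane(t,T(*b),z)-O)).round(4))
for n,a in[('S tabL',(110,213)),('S tabR',(144,222))]:
  o,d=ray(s,*S(*a));P=M.T@(o-O);D=M.T@d;print(n,(P-D*P[0]/D[0]).round(4))
for n,y,z in[('tab hooked',.0575,.061),('tab rest',.0575,.069),('tab end hooked',.0685,.062),('tab end rest',.0685,.071),('seat',.0435,.059),('lip edge',.0498,.066)]:
  q=proj(s,O+M@[0,y,z]);w=proj(t,O+M@[0,y,z]);print(n,[round((q[0]-190+.36)*k),round((q[1]-170+.36)*k)],[round((w[0]-205+.36)*k+400),round((w[1]-170+.36)*k)])
"
```

```text
knob [-0.0013  0.0993  0.1023] 0.0009
sF [-0.0306  0.103   0.0491] 0.001
sB [0.032  0.1021 0.0517] 0.0002
sFR [-0.0317 -0.0013  0.051 ] 0.0002
tabBL [0.0105 0.0744 0.0524] 0.0048
tabFL [-0.0116  0.0727  0.0506] 0.0014
tabFR [-0.0114  0.0557  0.0545] 0.002
tabBR [0.0104 0.0569 0.0555] 0.0027
0.058 T tabL mid [-0.0005  0.0736  0.058 ]
0.058 T tab BL [0.0114 0.0726 0.058 ]
0.058 T tab FL [-0.0125  0.0733  0.058 ]
0.07 T tabL mid [-0.0014  0.0737  0.07  ]
0.07 T tab BL [0.0103 0.0727 0.07  ]
0.07 T tab FL [-0.0133  0.0734  0.07  ]
S tabL [0.     0.0752 0.0498]
S tabR [0.     0.0571 0.0537]
tab hooked [142, 212] [558, 210]
tab rest [142, 202] [558, 209]
tab end hooked [121, 202] [542, 213]
tab end rest [120, 191] [542, 212]
seat [170, 226] [579, 208]
lip edge [157, 212] [570, 208]
```

The tab sits at z≈0.053 (y 0.056–0.074), so the bar has already sprung below the lip, and 0.060 tip height found nothing because the tab was lower still. The lever is still upright. Next I move to the lever's +y side.

```bash
python3 -c "
from h import *
goto(.012,.21);goto(.012,.113)"
```

```text
t 14.65 mould TCP [-2.000e-04 -1.001e-01  2.321e-01] tip z 0.2101 F mould [-0.04  0.44 -1.11] w 0.0006
delta rot [ 0.0002 -0.0004  0.0001] shift [1.121e-01 2.000e-04 1.000e-04]
t 14.65 mould TCP [-2.000e-04 -1.001e-01  2.321e-01] tip z 0.2101 F mould [-0.04  0.44 -1.11] w 0.0006
delta rot [ 0.0002 -0.0004  0.0001] shift [0.112  0.0002 0.0971]
```

Emit:
step_arm(deltas=[[[0,0,0,0.05,0,0,0],[0,0,0,0.1,0,0,0],[0,0,0,0.112,0,0,0],[0,0,0,0.112,0,0.04,0],[0,0,0,0.112,0,0.08,0],[0,0,0,0.112,0,0.097,0],[0,0,0,0.112,0,0.097,0],[0,0,0,0.104,0,0.097,0],[0,0,0,0.096,0,0.097,0],[0,0,0,0.09,0,0.097,0],[0,0,0,0.084,0,0.097,0]]])

```text
time: 16.02
ee_pos: [0.4845, 0.1747, 0.1354]
eef_rot: [0.652, 0.758, 0.0, 0.0]
ft_force: [1.2, 1.5, 0.8]
width: 0.0008
grip_force: 0.6
```

```bash
python3 -c "
from h import *
where()"
```

```text
t 16.025 mould TCP [ 0.0002 -0.0182  0.1354] tip z 0.1134 F mould [1.38 1.33 0.76] w 0.0008
```

Emit:
step_arm(deltas=[[[0,0,0,-0.005,0,-0.001,0],[0,0,0,-0.01,0,-0.001,0],[0,0,0,-0.015,0,-0.001,0],[0,0,0,-0.02,0,0.001,0],[0,0,0,-0.025,0,0.002,0],[0,0,0,-0.029,0,0.004,0]]])

```text
time: 16.77
ee_pos: [0.4884, 0.1467, 0.1309]
eef_rot: [0.652, 0.759, 0.0, -0.0]
ft_force: [-1.5, 2.6, -1.0]
width: 0.0003
grip_force: 1.6
```

```bash
python3 -c "
from h import *
where()"
```

```text
t 16.775 mould TCP [-0.0002 -0.0465  0.1309] tip z 0.1089 F mould [-1.06  2.82 -0.98] w 0.0003
```

Emit:
step_arm(deltas=[[[0,0,0,-0.004,0,0.002,0],[0,0,0,-0.008,0,0.005,0],[0,0,0,-0.0115,0,0.008,0],[0,0,0,-0.0145,0,0.012,0],[0,0,0,-0.0175,0,0.016,0],[0,0,0,-0.0205,0,0.02,0]]])

```text
time: 17.52
ee_pos: [0.4917, 0.1259, 0.1108]
eef_rot: [0.652, 0.758, -0.0, 0.0]
ft_force: [-0.1, 3.1, 1.1]
width: 0.0005
grip_force: 1.1
```

```bash
python3 -c "
from h import *
where()"
```

```text
t 17.525 mould TCP [-1.000e-04 -6.750e-02  1.108e-01] tip z 0.0888 F mould [0.41 3.11 1.12] w 0.0005
```

Emit:
step_arm(deltas=[[[0,0,0,-0.002,0,0.004,0],[0,0,0,-0.003,0,0.008,0],[0,0,0,-0.004,0,0.012,0],[0,0,0,-0.004,0,0.015,0],[0,0,0,-0.004,0,0.017,0],[0,0,0,-0.004,0,0.0185,0]]])

```text
time: 18.27
ee_pos: [0.4922, 0.1223, 0.0924]
eef_rot: [0.652, 0.758, -0.0, 0.0]
ft_force: [0.2, -0.6, -0.6]
width: 0.0001
grip_force: 0.0
```

Emit:
step_arm(deltas=[[[0,0,0,0,0,0.001,0],[0,0,0,0,0,0.002,0],[0,0,0,0,0,0.002,0]]])

```text
time: 18.65
ee_pos: [0.4923, 0.1224, 0.0914]
eef_rot: [0.652, 0.758, -0.0, 0.0]
ft_force: [-4.3, -1.9, 11.4]
width: 0.0002
grip_force: 5.6
```

Emit:
step_arm(deltas=[[[0,0,0,0,0,0.0005,0],[0,0,0,0,0,0.0005,0]]])

```text
time: 18.9
ee_pos: [0.4923, 0.1224, 0.0913]
eef_rot: [0.652, 0.758, -0.0, 0.0]
ft_force: [-6.6, -2.3, 17.2]
width: 0.0006
grip_force: 8.5
```

The lever is flat and pressed with about 18 N. I'll hold briefly, lift off and check.

Emit:
step_arm(deltas=[[[0,0,0,0,0,0.0002,0],[0,0,0,0,0,0.0002,0],[0,0,0,0,0,-0.01,0],[0,0,0,0,0,-0.06,0],[0,0,0,0,0,-0.12,0],[0,0,0,0,0,-0.15,0],[0,0,0,-0.05,0,-0.15,0],[0,0,0,-0.05,0,-0.15,0]]])

```text
time: 19.9
ee_pos: [0.5004, 0.069, 0.2403]
eef_rot: [0.654, 0.757, -0.0, 0.001]
ft_force: [-0.2, -0.1, -1.1]
width: 0.0003
grip_force: 0.0
```

```bash
python3 -c "
from h import *
where()
t=cams.camera('top');s=cams.camera('side')
f=np.load('f.npz')
for n,c in(('s',s),('t',t)):
  for nm,x,y,z in[('tab hooked tight',0,.0575,.0615),('lever up end',0,-.025,.12),('lever flat',0,-.075,.07)]:
    u,v=map(int,np.round(proj(c,O+M@[x,y,z])));print(n,nm,(u,v),'now',c['img'][v-1:v+2,u-1:u+2].mean((0,1)).round(),'before',f[n][v-1:v+2,u-1:u+2].mean((0,1)).round())
g=t['img'].max(2);h=f['t'].max(2)
np.set_printoptions(linewidth=220)
u,v=map(int,np.round(proj(t,O+M@[0,.0575,.06])));print(u,v);print(h[v-5:v+6,u-9:u+10]);print(g[v-5:v+6,u-9:u+10])"
```

```text
t 19.9 mould TCP [-1.000e-04 -1.251e-01  2.403e-01] tip z 0.2183 F mould [-0.18 -0.08 -1.12] w 0.0003
s tab hooked tight (229, 228) now [151. 145. 138.] before [154. 149. 141.]
s lever up end (275, 224) now [159. 174. 151.] before [105. 109.  97.]
s lever flat (303, 254) now [153. 147. 139.] before [149. 147. 137.]
t tab hooked tight (248, 227) now [174. 169. 165.] before [191. 186. 181.]
t lever up end (285, 220) now [133. 130. 128.] before [115. 112. 110.]
t lever flat (303, 219) now [179. 174. 169.] before [50. 50. 48.]
248 228
[[223 223 218 183 173 183 194 207 205 170 145 157 150 138 144 157 164 170 126]
 [224 222 209 179 173 177 185 196 197 185 157 153 171 162 164 172 177 174 126]
 [223 220 193 189 189 187 189 193 194 191 173 148 180 179 177 176 175 161 150]
 [223 219 191 192 191 190 190 192 194 193 182 148 176 180 178 176 171 151 171]
 [224 221 190 197 192 189 191 192 194 195 186 161 172 174 177 176 170 147 177]
 [224 224 212 205 193 192 190 193 195 195 189 170 169 172 175 173 170 162 175]
 [224 224 221 207 194 192 191 192 194 196 191 170 172 168 161 140 148 145 148]
 [225 225 
[... 476 characters left out ...]
24 224 222 195 179 176 174 175 170 146 183 183 180 179 180 164 146]
 [225 224 225 225 223 197 180 176 173 175 170 148 178 188 182 179 174 153 172]
 [226 226 227 228 223 189 178 175 173 175 175 167 177 177 180 180 173 149 179]
 [228 227 227 227 222 177 179 177 175 175 176 174 172 173 176 176 174 166 178]
 [227 227 227 226 223 185 182 177 173 174 175 176 170 170 149 138 150 151 153]
 [227 227 227 227 225 211 188 178 176 175 174 175 159 148 124 138 146 159 134]
 [228 227 227 227 226 222 193 179 175 173 175 175 172 164 154 162 153 164 158]
 [227 227 227 226 227 223 200 188 174 170 178 175 184 179 180 183 167 162 164]
 [227 227 226 227 228 226 219 216 207 206 211 208 212 211 209 190 169 162 153]]
```

The lever is flat over its stop. The loop has drawn back about 6 mm, putting the bar at the seat, and the robot is clear. I'm handing in.

```bash
python3 -c "
from bench import r
print(r.close_job())"
```

```text
the job is handed in; nothing more can be done
None
```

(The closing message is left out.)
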